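# Open the screw-cap jar over the leaned inspection mirror

## Task

Take the small mirror plate out of its rack and lean it at an angle against the dark wooden rest on the maple board, its foot on the board and its shiny face towards the square jar. Then unscrew the tight cap of the square jar, which stands in the board's socket (the socket keeps it from turning; do not pull the jar out of it), by turning it anticlockwise until the threads let go. Lift the cap straight up and finish while still holding it, level and just above the jar's mouth (about 2 cm clear), so that its underside can be checked in the mirror; leave the other things on the bench where they are.

Things in the scene. Friction and masses are not known exactly. Their poses are not given: they have to be found in the camera images.
- board: maple board fixed to the bench, 18 mm thick, reaching x -85 to +85 and y -75 to +200 mm in its own frame. Origin at bench level under the centre of the jar socket, z up. On its +y side stands the fixed mirror rest: a dark wooden block 90 mm along x, 25 mm thick, front face at y = +160 mm, 75 mm high above the board. Free strip between socket and rest: y = +46 to +160 mm.
- socket (a point): centre of the jar socket's floor (the board's top, 18 mm above the bench); the socket is a dark wooden frame 67 mm square inside, 91 mm outside, 26 mm high above the board
- rest_edge (a point): middle of the upper front edge of the mirror rest, at (0, 160, 93) mm in the board's frame; the leaned mirror's back touches this edge, which runs along the board's x axis
- jar: square amber glass jar 64 x 64 mm, 70 mm high to the shoulder, with a round neck; loose in the socket (1.5 mm play), 0.4 to 0.65 kg. Origin at the centre of its underside (18 mm above the bench), z up, x and y square to its sides. A sprung sealing disc in the mouth pushes the cap up with 10 to 15 N and makes it tight (about 0.2 to 0.6 N m to turn).
- mouth (a point): centre of the jar's mouth, 112 mm above the jar's underside
- cap: round aluminium screw cap, 60 mm across, 26 mm high, 16 small flats round its skirt (one facing its +x, one every 22.5 degrees), 0.06 kg. Origin at the centre of the skirt's lower rim, z up; closed, it lies 90 mm above the jar's underside, 20 mm above the shoulder. Once freed (see cap_pointer) it lifts straight off and is clear of the jar after a lift of 26 mm.
- cap_pointer (a point): outer end of the dark rib on the cap's top, 26 mm from its axis along cap +x. Tight, cap x lies within 0.16 rad of jar x. Turned anticlockwise seen from above (+yaw) the cap lets go at 0.91 rad from jar x, springing up 3 mm, and meets a stop at 1.5 rad. Turning 1.2 rad from the start always frees it, in one grasp.
- mirror: flat mirror plate 80 mm wide (x), 10 mm thick (y), 130 mm high (z), black with a shiny steel face on its -y side, 0.18 to 0.29 kg. Origin at the centre of its lower edge face, z along its height. It starts upright in the rack's slot, lower edge 8 mm above the bench, shiny face towards the jar's side of the bench. Its foot grips the board by friction and will not slide at leans up to 35 degrees.
- mirror_top (a point): middle of the mirror plate's upper edge face, 130 mm above its origin
- rack: grey plastic rack fixed to the bench, 110 (x) x 60 (y) mm, 42 mm high, with a slot 14 mm wide (y) and 86 mm long (x) in which the mirror stands, the slot's floor 8 mm above the bench. Origin at bench level under the slot's centre; the upper 88 mm of the mirror stand free above it.
- clip_jar_a: bystander, to be left alone: round amber jar with a wire clip lid, 72 mm across, 105 mm high; origin at its underside
- clip_jar_b: bystander, to be left alone: round amber jar with a wire clip lid, 72 mm across, 105 mm high; origin at its underside
- nut_driver: bystander, to be left alone: nut driver lying on the maple board along board y near its x = -66 mm side, 203 mm long, 26 mm high, black handle; origin at its underside
- flashlight: bystander, to be left alone: aluminium flashlight lying on its side, 130 mm long, 36 mm high; origin at its underside
- tray: bystander, to be left alone: low open steel tray 120 x 90 x 28 mm; origin at its underside
There are look-alikes about, which are no part of the job. There is more than one size of the mirror; the job needs the largest.

How it is judged (in metres and radians):
On the way, in this order (a step that is already met when the one before it is completed fails the run):
1. the mirror leans on the rest, shiny face to the jar, let go (angle between mirror's own z axis and vertical between 0.12 and 0.75 rad and contact force between mirror and board above 0.2 N and z of mirror in the frame of board between 0.012 and 0.032 m and y of mirror in the frame of board between 0.075 and 0.16 m and x of mirror in the frame of board between -0.05 and 0.05 m and y of mirror_top in the frame of board above 0.145 m and y of jar in the frame of mirror below -0.05 m and angle between the x axis of mirror and the x axis of board, either way round below 0.35 rad and contact force between the fingers and mirror below 0.1 N and linear speed of mirror below 0.02 m/s), for 0.3 s.
2. the cap has been turned past the end of its threads while still on the jar (angle between the x axis of cap and the x axis of jar, either way round above 0.88 rad and z of cap in the frame of jar below 0.105 m and z of jar in the frame of board below 0.023 m and angle between jar's own z axis and vertical below 0.08 rad and horizontal distance between jar and board below 0.008 m), for 0.1 s.
At the end, for the whole second after the job is handed in: Gripper alone holds the cap still and level (0.2 rad), within 15 mm of the jar axis, rim 4 to 40 mm above the mouth; jar upright and seated; mirror untouched, leaning 0.12 to 0.75 rad on the rest, foot on the board, shiny face to the jar; bystanders within 40 mm (all of step 1 and z of cap in the frame of jar between 0.116 and 0.152 m and horizontal distance between cap and mouth below 0.015 m and angle between cap's own z axis and vertical below 0.2 rad and contact force between the fingers and cap above 2 N and contact force between cap and jar below 0.05 N and contact force between cap and board below 0.05 N and contact force between cap and mirror below 0.05 N and linear speed of cap below 0.03 m/s and z of jar in the frame of board below 0.023 m and angle between jar's own z axis and vertical below 0.08 rad and horizontal distance between jar and board below 0.008 m); the arm keeps its last pose, push and grip.
It fails at once if the jar is pulled out of its socket or tipped (z of jar in the frame of board above 0.028 m or angle between jar's own z axis and vertical above 0.2 rad).
It fails at once if another thing on the bench is disturbed (distance of any of clip_jar_a, clip_jar_b, nut_driver, flashlight, tray from where it was at the start of the episode above 0.04 m).
It also fails if it takes over 48 s, if anything falls off the work surface, if the arm or the gripper's body presses on something with over 40 N, if the wrist force passes 120 N, or if a joint passes its speed limit or range.

## Robot

A 6-joint arm with a two-finger parallel gripper is mounted at the origin on the work surface. World frame = base frame: x ahead of the robot, y to its left, z up, the work surface at z = 0. Lengths are in mm, angles in degrees, forces in N, time in s.
With the tool pointing down it reaches from about 200 to 875 mm from the base axis. Payload 3.4 kg.
Tool frame: the origin (TCP) lies midway between the tips of the shut fingers; the grasp point (between the pads) lies 19 mm behind it; z points along the fingers, y is the direction in which the jaws open and shut (so a half turn about z gives the same grasp; the last joint's range is limited). The gripper opens to 94 mm and grips with 3 to 60 N. Pads are 16 mm wide; open, the fingers measure 119 mm over their backs; the gripper's body (75 mm by 177 mm) begins 78 mm behind the grasp point.
Start: joints at [-84.282, 15.808, 86.224, -0, 77.962, -6.933], TCP at [125.927, -561.077, 205.493] pointing down, gripper open.
Joint ranges: [-165.64, 165.64], [-43.16, 119.46], [12.63, 154.43], [-67.54, 247.53], [6.08, 155.33], [-154.97, 154.97]. Speed limits (degrees/s): [147.25, 147.25, 180, 180, 180, 180].

## Interface

Orientations are given as [roll, pitch, yaw] about the fixed x, y, z axes, in that order (R = Rz(yaw) Ry(pitch) Rx(roll)).
In Python, from plant import manip gives the robot as it stands.
- The arm moves only by the tool carry_out, never from a script. Its argument "targets" is a list of rows, each a list of 5 numbers: the finger opening in m, from 0 to 0.094, then the shift along the tool's x, y, z in m, then the turn about the tool's z in rad. A call has 1 to 12 rows; each row is the pose to reach, as a shift and turn from the pose measured when the call began, along the tool's axes at that moment; what a row does not reach only later rows make up. A row lasts 1/10 s, in which the tool goes at most 50 mm and 8.59 degrees, less where a joint would pass 70% of its speed; a pose out of reach is approached as far as the arm can. A call with a gripper value outside its range is refused whole. The fingers move at their own pace and stop on an object; "squeeze" is the grip in N (left out, the last holds). Time passes only in rows, so rows that repeat a pose let the fingers close. It gives the time, the measured TCP pose, the force and the opening at its end, in the units of the state.
- manip.get_obs(): the state, without advancing time (a new reading comes with each control period).
- manip.capture(name): name is "scene" or "top"; returns the picture (400x640x3 uint8, blue, green, red); there is no depth.
- manip.calibration(name): a dict with "mtx" (3x3 intrinsics, pixels), "dist_coeffs" ([k1, k2, p1, p2, k3] as OpenCV has them; the pictures are not rectified), "R" (3x3) and "t" (3): a world point X has camera coordinates R X + t. Camera axes: x right, y down, z forward; pixel columns grow to the right and rows downward; lengths in mm; the calibration is good to about 2 mm. A picture is of the moment at which its call begins. calibration takes no time and is no camera call.
- manip.hand_in(): hands the job in, once; it reports no verdict.
The state is a dict: "clock": time; "joint_pos": joint angles; "joint_vel": joint speeds; "tau": joint torques, N m; "tcp_pos": TCP position; "orientation": TCP orientation; "force": force on the tool from outside, world axes, zero at the start; "moment": the same for the moment, N m; "gripper_width": opening from 0.0 (shut) to 1.0 (fully open).
Only numpy, scipy, OpenCV 4.12 (cv2) and the standard library are available. Lean on these libraries where they do the work, as an engineer would, in place of code of your own. Each camera call takes 0.05 s, during which the arm holds its last target.

## Working session

There is one attempt and no reset: what is moved stays moved. The work goes in short steps, Python scripts to look and compute and a tool call to move; the robot and the scene stay as the last step left them, time stands still between calls to the robot, and variables do not carry over. Pictures are saved under pics/ and viewed, and the job is handed in when it is done.

Besides the shell and the picture viewer there is one more tool, called as name(argument=value, ...) on one line, values as JSON. carry_out: Moves the arm, as the interface text tells. Its arguments: {"type":"object","properties":{"targets":{"type":"array","items":{"type":"array","items":{"type":"number"}}},"squeeze":{"type":"number"}},"required":["targets"]}

```bash
ls; mkdir -p pics; python3 - <<'E'
from plant import manip
import cv2
print(manip.get_obs())
for n in("scene","top"):
    cv2.imwrite(f"pics/{n}0.png",manip.capture(n)); c=manip.calibration(n); print(n,c)
E
```

```text
pics
{'clock': 0.0, 'joint_pos': array([-8.42806114e+01,  1.58458544e+01,  8.62953242e+01,  7.74793937e-04,
        7.79619423e+01, -6.93214481e+00]), 'joint_vel': array([-0.09300806,  0.03895394, -0.08583358,  0.02134373, -0.05854465,
        0.00605472]), 'tau': array([-2.03329964e-04, -4.04592097e+01, -2.37233984e+01,  7.00637279e-02,
        3.44973186e-02, -1.57305376e-04]), 'tcp_pos': array([ 125.88524635, -560.45952139,  204.62162343]), 'orientation': array([-1.79897724e+02, -1.31979653e-02,  1.26513594e+01]), 'force': array([ 0.81179787, -0.00677735,  1.04108369]), 'moment': array([ 0.00287467,  0.01533208, -0.02027407]), 'gripper_width': 1.0010520991948857}
scene {'mtx': array([[471.05722675,   0.        , 314.5019761 ],
       [  0.        , 471.05722675, 195.81546474],
       [  0.        ,   0.        ,   1.        ]]), 'dist_coeffs': array([-0.08350001,  0.        ,  0.        ,  0.        ,  0.        ]), 'R': array([[-8.23119864e-01,  5.67867504e-01, -4.32726581e-04],
       [ 3.99790585e-01,  5.78952071e-01, -7.10620847e-01],
       [-4.03287959e-01, -5.85099134e-01, -7.03575032e-01]]), 't': array([ 428.50175946, -159.73092796, 1799.37775607])}
top {'mtx': array([[425.74354616,   0.        , 322.01663689],
       [  0.        , 425.74354616, 203.03186279],
       [  0.        ,   0.        ,   1.        ]]), 'dist_coeffs': array([-0.09867882,  0.        ,  0.        ,  0.        ,  0.        ]), 'R': array([[-4.75564457e-03, -9.99988452e-01, -6.92750853e-04],
       [-9.76823075e-01,  4.79372367e-03, -2.13994627e-01],
       [ 2.13995477e-01, -3.40987367e-04, -9.76834592e-01]]), 't': array([  38.309327  ,  572.70302542, 1053.4278969 ])}
```

View pics/scene0.png

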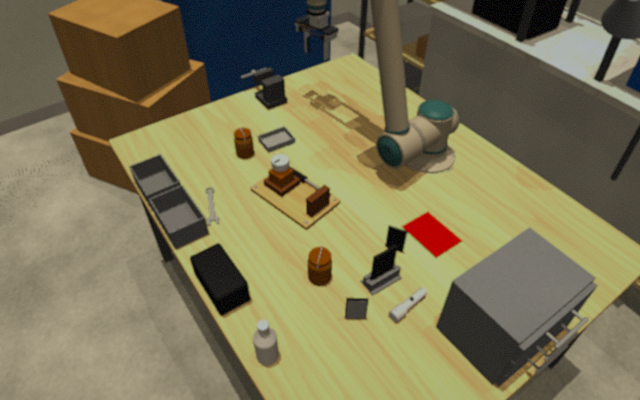

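View pics/top0.png

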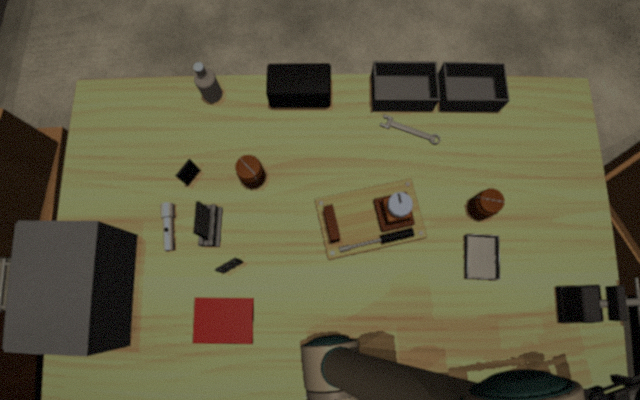

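The scene view shows a plate in the rack at (383,266) and loose plates at (397,238) and (356,308). In the top view these are (207,224), (229,265) and (188,172). The one in the rack fits the description because it stands in the slot and looks largest. The jar with the cap is at top (398,208). I'll check this in a crop.

```bash
python3 - <<'E'
import cv2,numpy as np
t=cv2.imread("pics/top0.png");s=cv2.imread("pics/scene0.png")
a=cv2.resize(t[145:285,150:270],None,fx=4,fy=4,interpolation=cv2.INTER_CUBIC)
b=cv2.resize(s[215:330,330:440],None,fx=2.8,fy=4.87/1.74,interpolation=cv2.INTER_CUBIC)
c=np.zeros((560,800,3),np.uint8);c[:a.shape[0],:a.shape[1]]=a;c[:b.shape[0],485:485+b.shape[1]]=b
cv2.imwrite("pics/c1.png",np.clip(c*1.6,0,255).astype(np.uint8))
a=cv2.resize(t[170:270,305:435],None,fx=6,fy=6,interpolation=cv2.INTER_CUBIC)
cv2.imwrite("pics/c2.png",np.clip(a*1.3,0,255).astype(np.uint8))
a=cv2.resize(s[145:235,240:350],None,fx=6.5,fy=6.5,interpolation=cv2.INTER_CUBIC)
cv2.imwrite("pics/c3.png",np.clip(a*1.3,0,255).astype(np.uint8))
E
```

```text
(no output)
```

View pics/c1.png

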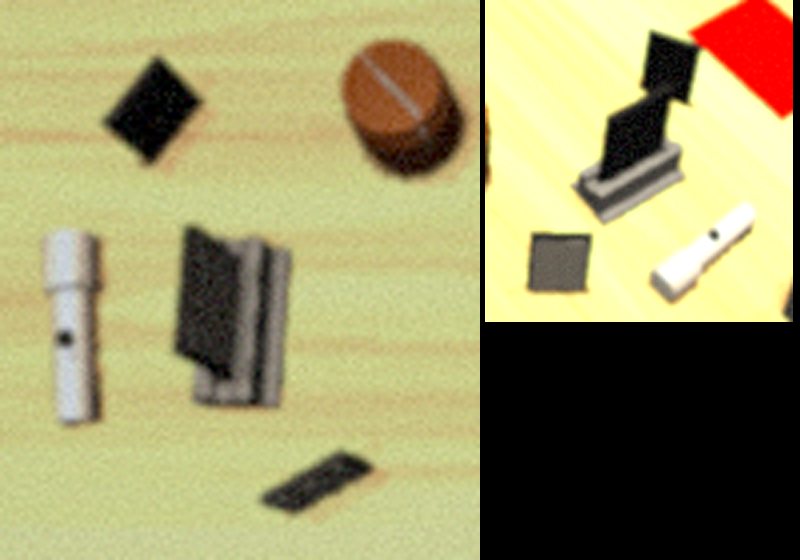

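View pics/c2.png

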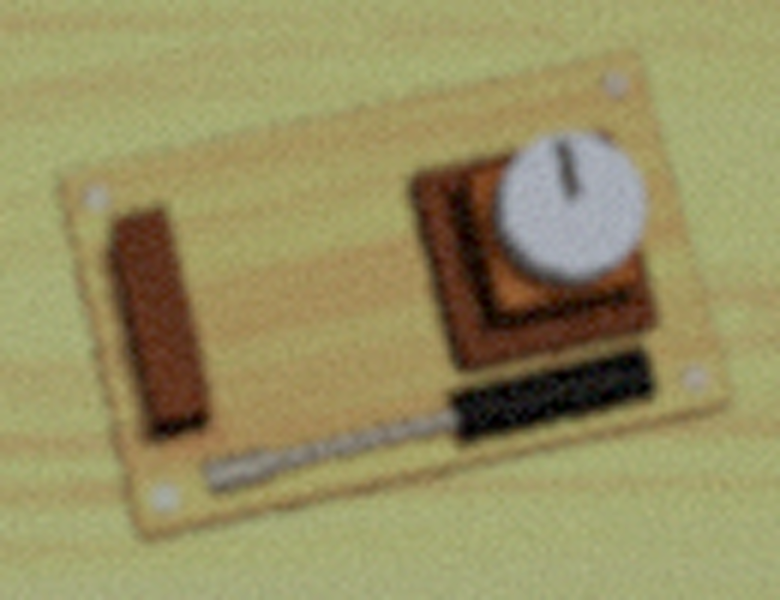

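View pics/c3.png

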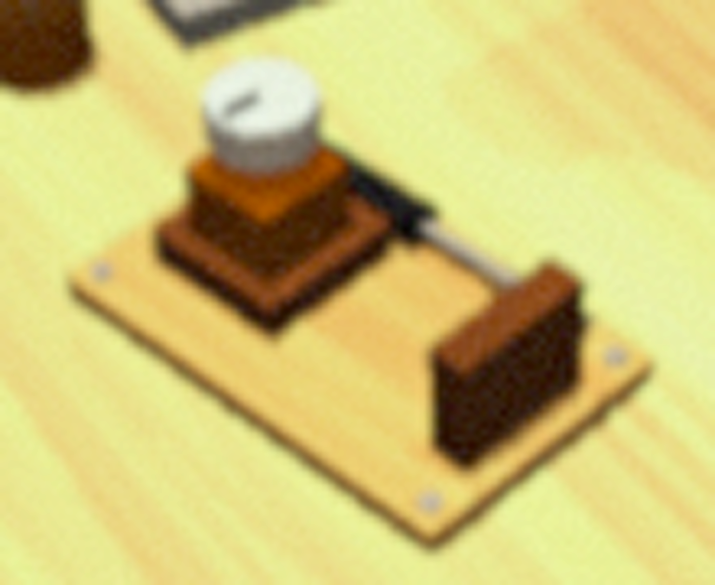

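```bash
cat > h.py <<'E'
import numpy as np, cv2
from scipy.optimize import least_squares
from plant import manip
CAL={n:manip.calibration(n) for n in("scene","top")}
def proj(n,P):
    c=CAL[n]; r=cv2.Rodrigues(c["R"])[0]
    return cv2.projectPoints(np.asarray(P,float).reshape(-1,1,3),r,c["t"],c["mtx"],c["dist_coeffs"])[0].reshape(-1,2)
def back(n,uv,z):
    c=CAL[n]; p=cv2.undistortPoints(np.asarray(uv,float).reshape(-1,1,2),c["mtx"],c["dist_coeffs"]).reshape(-1,2)
    d=np.c_[p,np.ones(len(p))]@c["R"]; o=-c["R"].T@c["t"]
    return o+d*((z-o[2])/d[:,2])[:,None]
def Rz(a): return np.array([[np.cos(a),-np.sin(a),0],[np.sin(a),np.cos(a),0],[0,0,1]])
def crop(img,x0,y0,x1,y1,f,name,g=1.5):
    a=cv2.resize(img[y0:y1,x0:x1],None,fx=f,fy=f,interpolation=cv2.INTER_CUBIC)
    a=np.clip(a*g,0,255).astype(np.uint8)
    for i in range(x0,x1,10): cv2.putText(a,str(i),(int((i-x0+.5)*f),8),0,.3,(0,0,255)); cv2.line(a,(int((i-x0+.5)*f),10),(int((i-x0+.5)*f),14),(0,0,255))
    for i in range(y0,y1,10): cv2.putText(a,str(i),(0,int((i-y0+.5)*f)+3),0,.3,(0,0,255)); cv2.line(a,(20,int((i-y0+.5)*f)),(24,int((i-y0+.5)*f)),(0,0,255))
    cv2.imwrite(name,a)
E
python3 - <<'E'
from h import *
t=cv2.imread("pics/top0.png");s=cv2.imread("pics/scene0.png")
crop(t,185,195,230,250,10,"pics/d1.png",2); crop(s,350,240,410,300,9,"pics/d2.png",2)
E
```

```text
(no output)
```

View pics/d1.png

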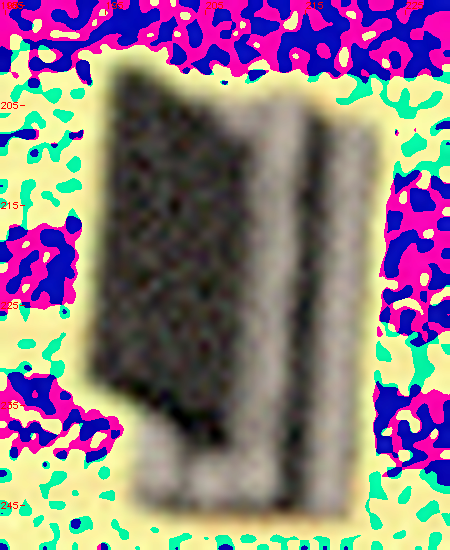

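View pics/d2.png

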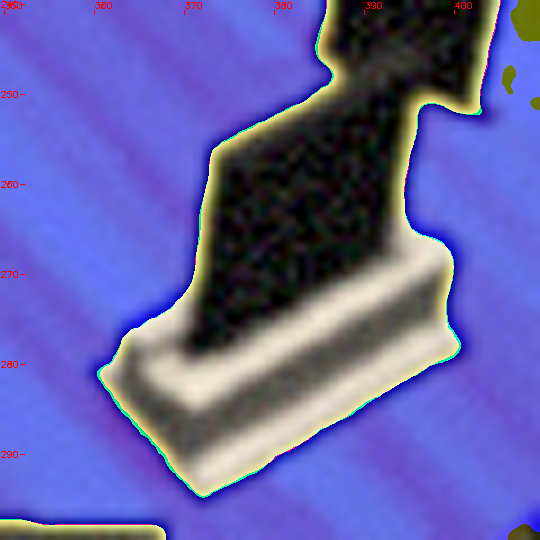

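```bash
cat > fit.py <<'E'
from h import *
def fit(obs,p0):
    # obs: (cam, (X,Y,Z), (u,v))
    def res(p):
        r=[]
        for c,P,uv in obs:
            X=Rz(p[2])@np.array(P,float)+[p[0],p[1],0]
            r.append(proj(c,X)[0]-uv)
        return np.concatenate(r)
    s=least_squares(res,p0,loss='soft_l1',x_scale=[10,10,.05]); return s.x,res(s.x).reshape(-1,2)
E
python3 - <<'E'
from fit import *
for n in CAL: print(n,"cam",(-CAL[n]["R"].T@CAL[n]["t"]).round())
rack=[("top",(55,-30,0),(222.3,207)),("top",(-55,-30,0),(219.3,245.8)),
("top",(40,5,138),(196.5,201)),("top",(-40,5,138),(193.6,232.7)),("top",(-40,-5,42),(207.2,239.2)),("top",(40,-5,42),(208.7,208.5)),
("scene",(40,-5,138),(372.5,256.2)),("scene",(40,5,42),(370.7,279)),("scene",(55,30,0),(371.7,294.3)),("scene",(55,-30,0),(360,281)),("scene",(-55,30,0),(399.7,278))]
p0=back("top",[(212,225)],30)[0]; print(p0)
for sel in ("top","scene","both"):
    o=[r for r in rack if sel in("both",r[0])]
    p,r=fit(o,[p0[0],p0[1],0]); print(sel,p[:2].round(1),np.degrees(p[2]).round(2)); print(r.round(1).tolist())
q=lambda x,y:((x+.5)/6-.5+305,(y+.5)/6-.5+170)
w=lambda x,y:((x+.5)/6.5-.5+240,(y+.5)/6.5-.5+145)
board=[("top",(85,200,18),q(60,180)),("top",(85,-75,18),q(645,50)),("top",(-85,-75,18),q(730,400)),("top",(-85,200,18),q(145,532)),
("top",(45,160,93),q(162,208)),("top",(45,185,93),q(112,222)),("top",(-45,160,93),q(207,420)),
("scene",(85,-75,18),w(70,283)),("scene",(85,200,18),w(430,540)),("scene",(-85,200,18),w(650,365)),
("scene",(45,160,93),w(432,350)),("scene",(45,185,93),w(466,377)),("scene",(-45,160,93),w(550,262)),("scene",(-45,185,93),w(580,288)),
("top",(0,0,134),q(572,204)),("scene",(0,0,134),w(262,95))]
p0=back("top",[q(572,204)],134)[0]; print(p0)
for sel in ("top","scene","both"):
    o=[r for r in board if sel in("both",r[0])]
    p,r=fit(o,[p0[0],p0[1],0]); print(sel,p[:2].round(1),np.degrees(p[2]).round(2)); print(r.round(1).tolist())
print("captop",back("top",[q(572,204)],134),back("scene",[w(262,95)],134))
a=back("top",[q(563,143),q(574,192)],134); d=a[0]-a[1]; print("ptr",np.degrees(np.arctan2(d[1],d[0])))
a=back("top",[q(563,143),q(572,204)],134); d=a[0]-a[1]; print("ptr",np.degrees(np.arctan2(d[1],d[0])),np.hypot(*d[:2]))
a=back("scene",[w(222,113),w(262,95)],134); d=a[0]-a[1]; print("ptr",np.degrees(np.arctan2(d[1],d[0])),np.hypot(*d[:2]))
E
```

```text
scene cam [1142.  902. 1153.]
top cam [ 334.   36. 1152.]
[520.94458493 331.29055354  30.        ]
top [523.1 343.2] -1.36
[[0.3, -0.3], [0.6, 0.4], [-1.1, -0.1], [-0.8, 0.4], [0.1, -0.8], [0.7, 0.3]]
scene [522.6 342.9] -0.73
[[-0.3, -0.7], [0.8, -0.3], [-0.2, 1.2], [-1.2, 0.2], [0.8, -0.2]]
both [522.9 343.2] -1.06
[[0.2, -0.3], [0.8, 0.4], [-1.1, -0.0], [-0.7, 0.5], [0.1, -0.7], [0.7, 0.3], [-0.3, -0.6], [0.7, -0.3], [-0.3, 1.3], [-1.2, 0.2], [0.8, 0.0]]
[ 554.7868163  -155.59166478  134.        ]
top [ 554.1 -156.3] 12.63
[[-0.6, -0.4], [-1.4, -0.3], [1.1, 0.7], [-0.7, 1.9], [0.6, -0.1], [-0.6, -0.3], [1.3, -1.2], [0.3, 0.3]]
scene [ 556.5 -150.6] 12.1
[[-1.1, -0.8], [0.1, 0.2], [1.1, -0.3], [-0.9, 0.4], [-0.4, 0.1], [0.1, -0.2], [1.2, -0.6], [0.1, 0.7]]
both [ 554.5 -154.8] 12.35
[[-1.1, -0.9], [-1.7, -0.3], [0.4, 0.7], [-1.5, 1.4], [0.0, -0.6], [-1.2, -0.8], [0.6, -1.6], [-1.2, -1.6], [0.2, -0.9], [0.9, -1.4], [-0.8, -0.7], [-0.4, -1.0], [-0.0, -1.3], [1.1, -1.7], [-0.3, 0.1], [-0.1, -0.2]]
captop [[ 554.7868163  -155.59166478  134.        ]] [[ 554.74745118 -153.93376262  134.        ]]
ptr 9.967300990138092
ptr 5.746510257547299 25.8091043843242
ptr 1.088391525009485 24.246045967551904
```

```bash
cat > go.py <<'E'
import sys
from h import *
# go.py x y z yaw -> shift & turn from the present pose in tool axes
x,y,z,yaw=map(float,sys.argv[1:5]); o=manip.get_obs()
from scipy.spatial.transform import Rotation as Ro
R=Ro.from_euler('xyz',o["orientation"],degrees=True).as_matrix()
d=R.T@(np.array([x,y,z])-o["tcp_pos"])/1000
t=-np.radians((yaw-o["orientation"][2]+180)%360-180)
print("now",o["clock"].round(2),o["tcp_pos"].round(1),o["orientation"].round(1),"F",o["force"].round(1),"w",round(o["gripper_width"]*94,1),"j6",o["joint_pos"][5].round(0))
print("shift",d.round(4),"turn",t.round(3))
E
python3 go.py 430 -50 230 -1; python3 go.py 523 343 220 -1
```

```text
Traceback (most recent call last):
  File "go.py", line 9, in <module>
    print("now",o["clock"].round(2),o["tcp_pos"].round(1),o["orientation"].round(1),"F",o["force"].round(1),"w",round(o["gripper_width"]*94,1),"j6",o["joint_pos"][5].round(0))
                ^^^^^^^^^^^^^^^^
AttributeError: 'float' object has no attribute 'round'
Traceback (most recent call last):
  File "go.py", line 9, in <module>
    print("now",o["clock"].round(2),o["tcp_pos"].round(1),o["orientation"].round(1),"F",o["force"].round(1),"w",round(o["gripper_width"]*94,1),"j6",o["joint_pos"][5].round(0))
                ^^^^^^^^^^^^^^^^
AttributeError: 'float' object has no attribute 'round'
```

```bash
sed -i 's/o\["clock"\].round(2)/round(o["clock"],2)/; s/t.round(3)/round(t,3)/' go.py
python3 go.py 430 -50 230 -1; python3 go.py 523 343 220 -1
```

```text
now 0.1 [ 125.9 -560.5  204.7] [-179.9   -0.    12.7] F [ 0.7 -0.4  0.5] w 94.0 j6 -7.0
shift [ 0.4086 -0.4316 -0.0245] turn 0.238
now 0.1 [ 125.9 -560.5  204.7] [-179.9   -0.    12.7] F [ 0.7 -0.4  0.5] w 94.0 j6 -7.0
shift [ 0.5854 -0.7947 -0.0139] turn 0.238
```

carry_out(targets=[[0.094,0.04,-0.04,-0.02,0.08],[0.094,0.075,-0.075,-0.025,0.16],[0.094,0.11,-0.11,-0.025,0.24],[0.094,0.145,-0.145,-0.025,0.24],[0.094,0.18,-0.18,-0.025,0.24],[0.094,0.215,-0.215,-0.025,0.24],[0.094,0.25,-0.25,-0.025,0.24],[0.094,0.285,-0.285,-0.025,0.24],[0.094,0.32,-0.32,-0.025,0.24],[0.094,0.355,-0.36,-0.025,0.24],[0.094,0.385,-0.395,-0.025,0.24],[0.094,0.41,-0.43,-0.025,0.24]])

```text
clock: 1.3
tcp_pos: [432.4, -49.2, 230.3]
orientation: [-179.9, -0.0, -1.1]
force: [-0.3, 0.4, -0.0]
gripper_width: 1.001
```

```bash
python3 go.py 523 343 220 -2
```

```text
now 1.3 [432.4 -49.2 230.3] [-179.9   -0.    -1.1] F [-0.3  0.4 -0. ] w 94.1 j6 75.0
shift [ 0.0831 -0.3938  0.0109] turn 0.016
```

carry_out(targets=[[0.094,0.01,-0.045,0,0],[0.094,0.02,-0.09,0,0],[0.094,0.03,-0.135,0,0],[0.094,0.04,-0.18,0,0],[0.094,0.05,-0.225,0,0],[0.094,0.06,-0.27,0,0],[0.094,0.07,-0.315,0,0],[0.094,0.075,-0.35,0.005,0.01],[0.094,0.08,-0.38,0.01,0.01],[0.094,0.083,-0.394,0.01,0.015]])

```text
clock: 2.3
tcp_pos: [522.3, 345.4, 219.2]
orientation: [-180.0, 0.1, -1.8]
force: [-0.4, -0.4, -0.5]
gripper_width: 0.997
```

```bash
python3 - <<'E'
from h import *
for n in CAL:
    im=manip.capture(n); cv2.imwrite(f"pics/{n}1.png",im)
s=cv2.imread("pics/scene1.png"); t=cv2.imread("pics/top1.png")
crop(s,340,200,430,310,5,"pics/e1.png",1.5);crop(t,160,170,270,280,5,"pics/e2.png",1.5)
E
python3 go.py 523 343 100 -2
```

```text
now 2.4 [522.8 344.3 220. ] [-1.8e+02  1.0e-01 -1.8e+00] F [-1.2 -0.4 -0.4] w 94.1 j6 119.0
shift [0.0003 0.0013 0.12  ] turn 0.003
```

View pics/e1.png

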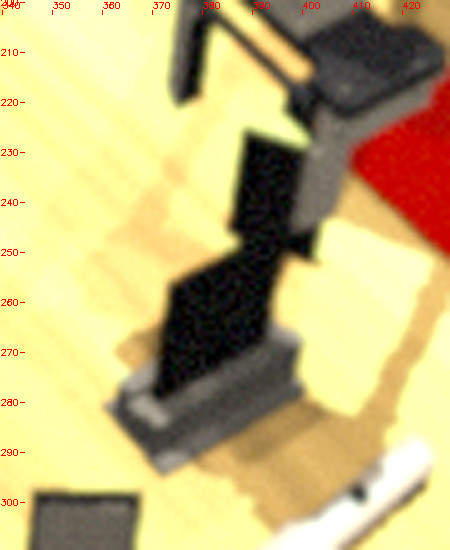

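View pics/e2.png

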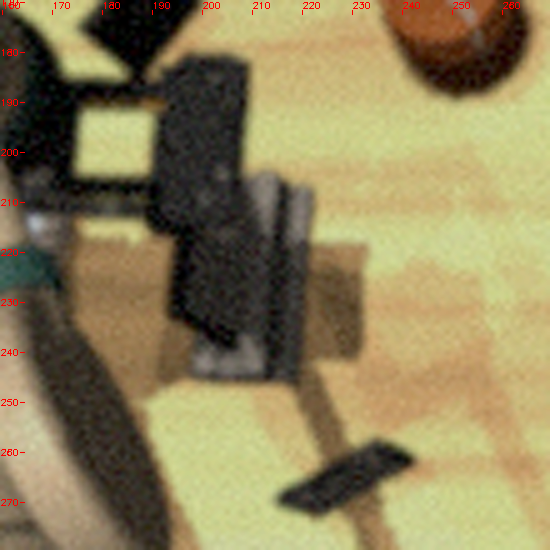

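carry_out(targets=[[0.094,0,0.001,0.03,0],[0.094,0,0.001,0.06,0],[0.094,0,0.001,0.09,0],[0.07,0,0.001,0.11,0],[0.05,0,0.001,0.122,0],[0.04,0,0.001,0.122,0],[0.03,0,0.001,0.122,0],[0.03,0,0.001,0.122,0]], squeeze=10)

```text
clock: 3.2
tcp_pos: [523.7, 343.5, 99.7]
orientation: [-179.9, -0.1, -1.9]
force: [0.4, -0.2, -0.4]
gripper_width: 0.609
```

```bash
python3 - <<'E'
from h import *
for n in CAL:
    im=manip.capture(n); cv2.imwrite(f"pics/{n}2.png",im)
s=cv2.imread("pics/scene2.png"); t=cv2.imread("pics/top2.png")
a=cv2.resize(s[210:310,340:430],None,fx=5,fy=5)
crop(s,340,200,430,310,5,"pics/e3.png",2.5);crop(t,160,170,270,280,5,"pics/e4.png",2.5)
E
python3 go.py 523 343 98 -2
```

```text
now 3.3 [523.5 343.6  99.4] [-1.799e+02 -1.000e-01 -1.800e+00] F [ 0.6 -0.4  0.5] w 49.4 j6 119.0
shift [-0.0005  0.0007  0.0014] turn 0.003
```

View pics/e3.png

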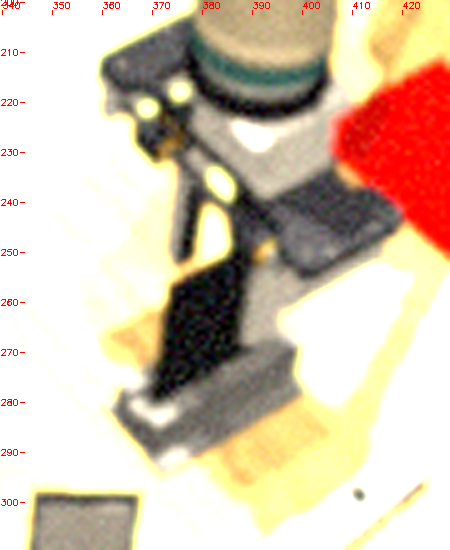

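View pics/e4.png

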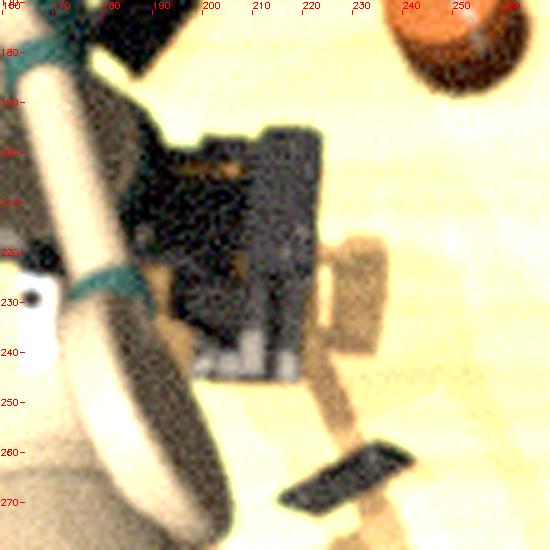

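carry_out(targets=[[0.03,0,0,0,0],[0.02,0,0,0,0],[0.014,0,0,0,0],[0.005,0,0,0,0],[0.0,0,0,0,0],[0.0,0,0,0,0],[0.0,0,0,0,0]], squeeze=6)

```text
clock: 4.0
tcp_pos: [523.4, 343.7, 99.3]
orientation: [-179.9, -0.1, -1.8]
force: [-0.2, 1.8, 0.3]
gripper_width: 0.102
```

```bash
python3 go.py 523 343 98 -2
```

```text
now 4.0 [523.4 343.7  99.3] [-1.799e+02 -1.000e-01 -1.800e+00] F [-0.2  1.8  0.3] w 9.6 j6 119.0
shift [-0.0004  0.0007  0.0013] turn 0.003
```

carry_out(targets=[[0.0,0,0,0,0],[0.0,0,0,0,0],[0.0,0,0,-0.008,0],[0.0,0,0,-0.02,0],[0.0,0,0,-0.035,0],[0.0,0,0,-0.05,0],[0.0,0,0,-0.065,0],[0.0,0,0,-0.08,0],[0.0,0,0,-0.095,0],[0.0,0,0,-0.11,0],[0.0,0,0,-0.12,0],[0.0,0,0,-0.125,0]], squeeze=30)

```text
clock: 5.2
tcp_pos: [523.7, 343.7, 226.0]
orientation: [-179.8, -0.2, -1.8]
force: [-0.1, 0.3, -1.9]
gripper_width: 0.104
```

```bash
python3 - <<'E'
from h import *
im=manip.capture("scene"); cv2.imwrite("pics/scene3.png",im)
crop(im,300,170,460,310,5,"pics/e5.png",1.5)
import numpy as np
b=np.array([554.5,-154.8,0]);print(b+Rz(np.radians(12.4))@[0,128,0])
E
python3 go.py 527 -30 224 12.4
```

```text
[527.01387812 -29.78594837   0.        ]
now 5.25 [523.8 343.7 226.2] [-179.8   -0.2   -1.8] F [ 0.6  0.6 -1.5] w 9.7 j6 119.0
shift [0.0151 0.3734 0.0011] turn -0.249
```

View pics/e5.png

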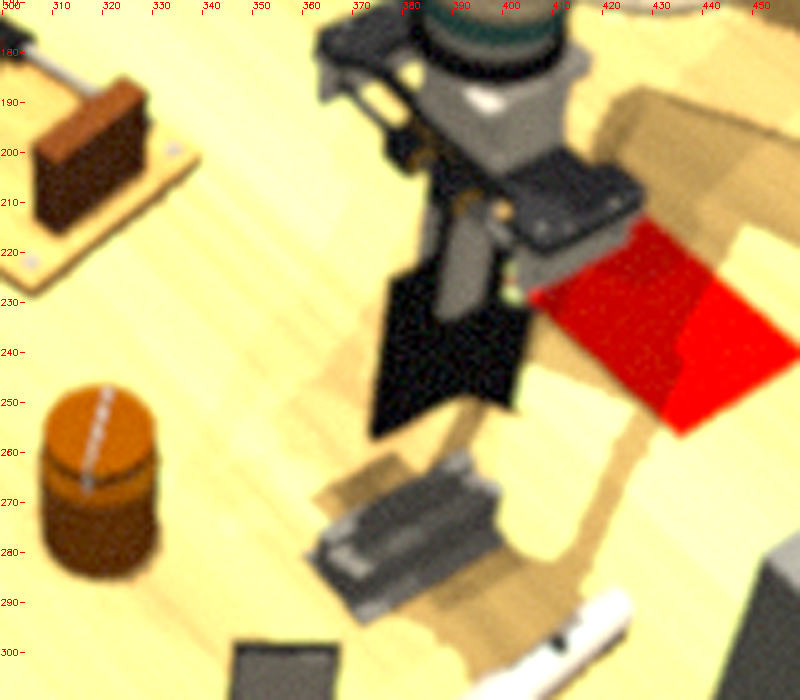

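The mirror hangs plumb in the jaws and is clear of the rack. Its lower corners are at scene (374,257) and (400,251). I'll carry it over the rest.

carry_out(targets=[[0.0,0.001,0.015,0,-0.02],[0.0,0.002,0.045,0,-0.04],[0.0,0.004,0.08,0,-0.07],[0.0,0.005,0.12,0,-0.1],[0.0,0.007,0.16,0,-0.13],[0.0,0.009,0.2,0,-0.16],[0.0,0.01,0.24,0,-0.19],[0.0,0.012,0.28,0,-0.22],[0.0,0.013,0.315,0,-0.25],[0.0,0.014,0.345,0,-0.25],[0.0,0.015,0.365,0,-0.25],[0.0,0.015,0.373,0,-0.25]])

```text
clock: 6.45
tcp_pos: [526.5, -31.4, 224.5]
orientation: [-179.9, -0.2, 12.3]
force: [0.2, 0.2, -2.3]
gripper_width: 0.107
```

```bash
python3 - <<'E'
from h import *
for n in CAL:
    im=manip.capture(n); cv2.imwrite(f"pics/{n}4.png",im)
crop(cv2.imread("pics/scene4.png"),240,120,370,240,6,"pics/f1.png",1.4)
crop(cv2.imread("pics/top4.png"),300,170,430,270,6,"pics/f2.png",1.4)
E
python3 go.py 527 -30 110 12.4
```

```text
now 6.55 [526.6 -30.1 224.7] [-179.8   -0.2   12.4] F [ 0.4  0.7 -2.4] w 9.8 j6 67.0
shift [1.000e-04 3.000e-04 1.147e-01] turn -0.0
```

View pics/f1.png

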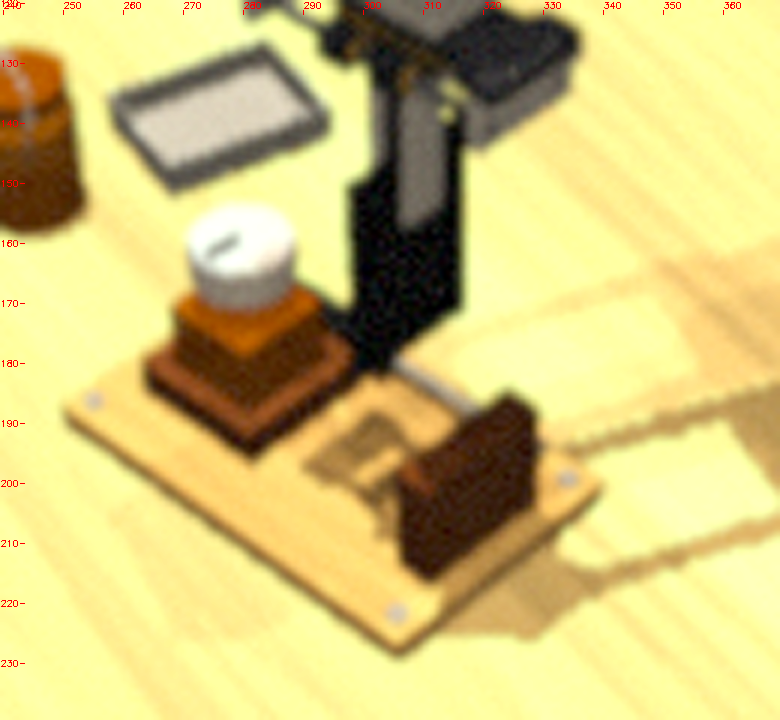

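View pics/f2.png

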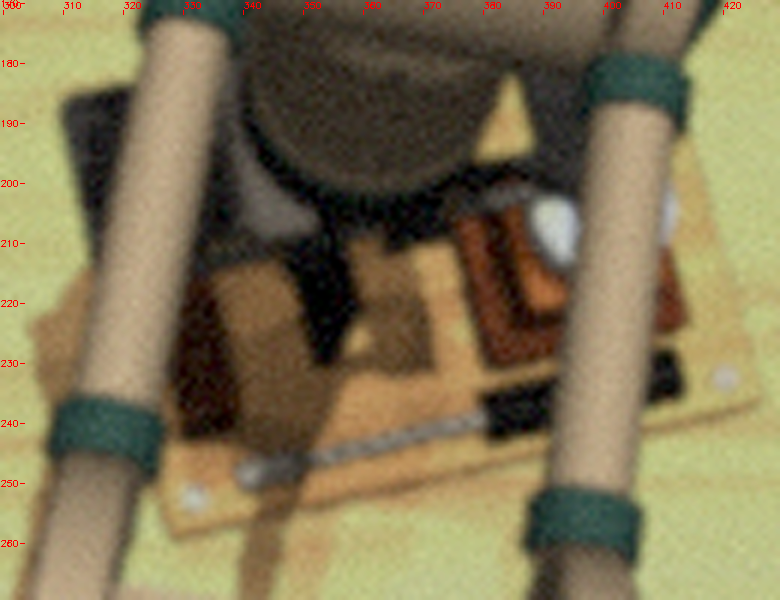

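carry_out(targets=[[0.0,0,0,0.01,0],[0.0,0,0,0.03,0],[0.0,0,0,0.05,0],[0.0,0,0,0.07,0],[0.0,0,0,0.085,0],[0.0,0,0,0.097,0],[0.0,0,0,0.105,0],[0.0,0,0,0.109,0],[0.0,0,0,0.112,0],[0.0,0,0,0.114,0],[0.0,0,0,0.114,0]])

```text
clock: 7.65
tcp_pos: [527.1, -29.8, 110.9]
orientation: [-179.9, -0.2, 12.4]
force: [0.1, -0.2, -2.2]
gripper_width: 0.102
```

```bash
python3 - <<'E'
from h import *
for n in CAL:
    im=manip.capture(n); cv2.imwrite(f"pics/{n}5.png",im)
crop(cv2.imread("pics/scene5.png"),240,120,370,240,6,"pics/f3.png",1.4)
crop(cv2.imread("pics/top5.png"),300,170,430,270,6,"pics/f4.png",1.8)
E
python3 go.py 527 -30 109 12.4
```

```text
now 7.75 [527.2 -29.8 111.1] [-179.9   -0.2   12.4] F [-0.2 -0.7 -2.4] w 10.3 j6 67.0
shift [-0.0002  0.0001  0.0021] turn -0.0
```

View pics/f3.png

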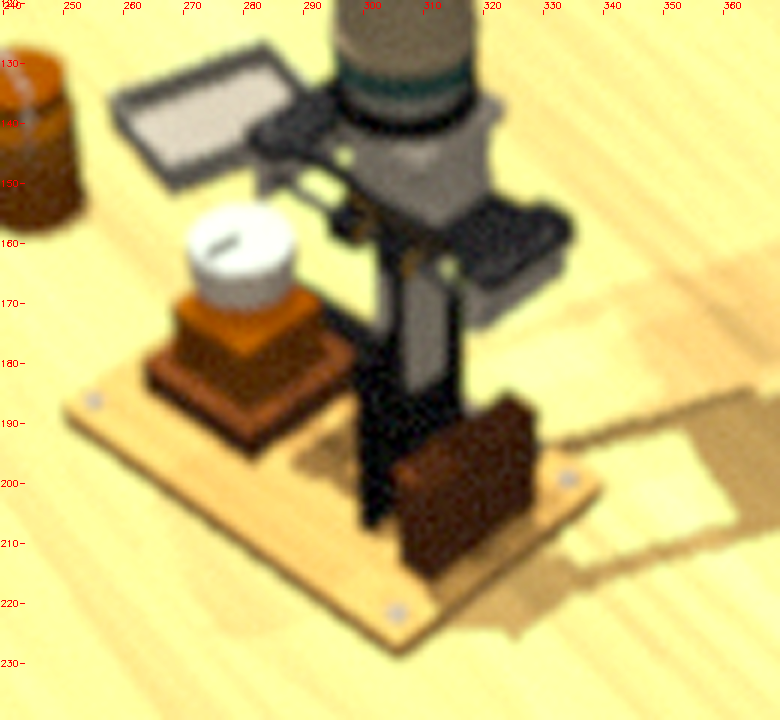

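View pics/f4.png

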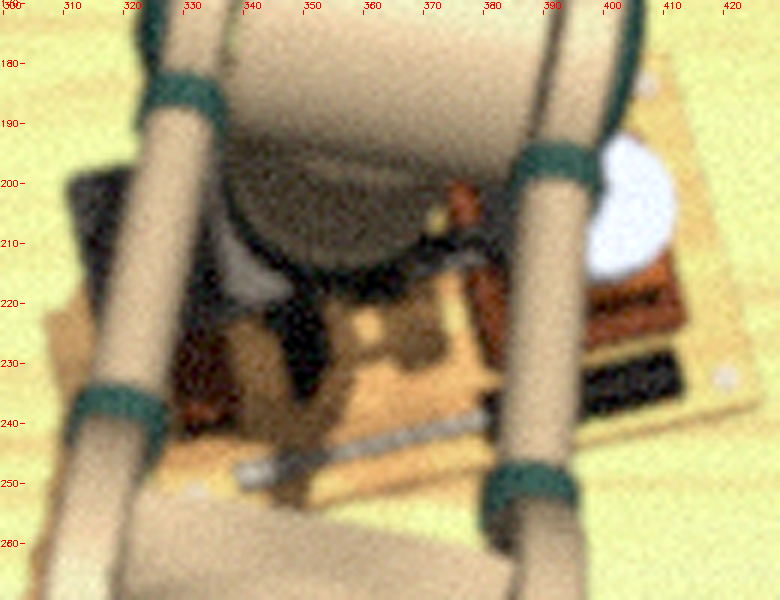

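```bash
python3 - <<'E'
from h import *
b=np.array([554.5,-154.8,0]);R=Rz(np.radians(12.4))
for p,z in [((300.8,207.8),20)]:
    print((R.T@(back("scene",[p],z)[0]-b)).round(1))
print(proj("scene",b+R@[40,133,20]),proj("scene",b+R@[45,160,18]))
E
```

```text
[ 37.2 130.7  20. ]
[[300.72396879 208.58879204]] [[305.55336184 213.84576136]]
```

carry_out(targets=[[0.0,0,0,0.001,0],[0.0,0,0,0.002,0],[0.0,0,0,0.003,0],[0.0,0,0,0.003,0]], squeeze=20)

```text
clock: 8.15
tcp_pos: [527.8, -29.9, 109.3]
orientation: [-179.9, -0.3, 12.4]
force: [-1.2, 0.3, 4.5]
gripper_width: 0.105
```

carry_out(targets=[[0.014,0,0,0,0],[0.02,0,0,0,0],[0.024,0,0,0,0],[0.024,0,0,0,0],[0.024,0,0,-0.004,0],[0.024,0,0,-0.008,0],[0.024,0,0,-0.01,0]])

```text
clock: 8.85
tcp_pos: [528.2, -30.0, 119.9]
orientation: [-179.9, -0.4, 12.4]
force: [0.7, -0.3, -0.1]
gripper_width: 0.255
```

```bash
python3 - <<'E'
from h import *
im=manip.capture("scene"); cv2.imwrite("pics/scene6.png",im)
crop(im,240,120,370,240,6,"pics/f5.png",1.6)
E
python3 go.py 527 -30 119 12.4
```

```text
now 8.9 [528.3 -30.  120.1] [-179.9   -0.4   12.4] F [-0.2 -0.4  0.2] w 24.4 j6 67.0
shift [-0.0013 -0.0003  0.0011] turn -0.001
```

View pics/f5.png

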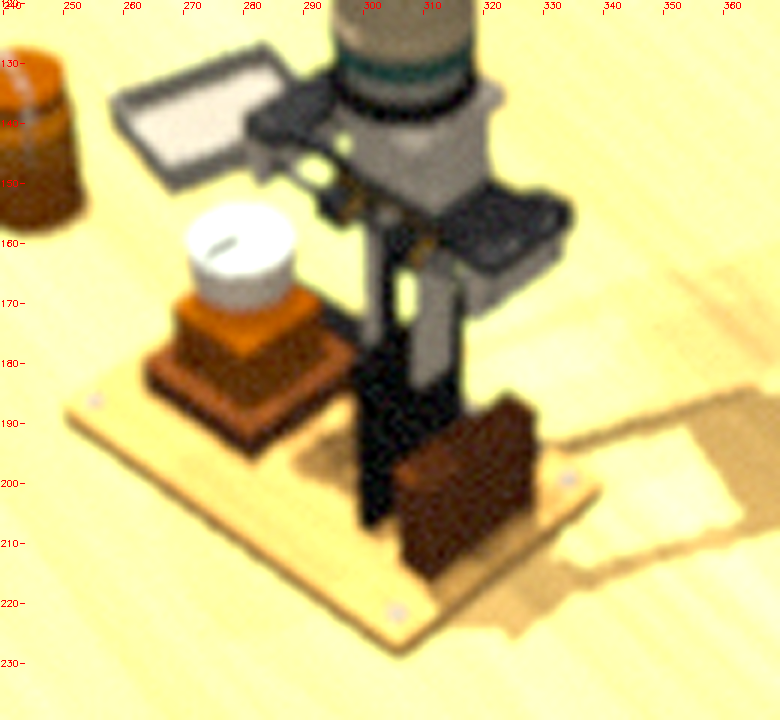

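The mirror stands upright on the board between the open fingers, with its lower near corner at (301,207). Next I push its top towards the rest, along tool -y.

carry_out(targets=[[0.024,0,-0.004,0,0],[0.024,0,-0.008,0,0],[0.024,0,-0.012,0,0],[0.024,0,-0.016,0,0],[0.024,0,-0.02,0,0],[0.024,0,-0.024,0,0],[0.024,0,-0.028,0,0],[0.024,0,-0.032,0,0],[0.024,0,-0.036,0,0],[0.024,0,-0.039,0,0],[0.024,0,-0.041,0,0],[0.024,0,-0.041,0,0]])

```text
clock: 10.1
tcp_pos: [519.5, 10.2, 120.2]
orientation: [-179.9, -0.4, 12.4]
force: [0.5, 0.6, -0.6]
gripper_width: 0.257
```

```bash
python3 - <<'E'
from h import *
im=manip.capture("scene"); cv2.imwrite("pics/scene7.png",im)
crop(im,240,120,370,240,6,"pics/f6.png",1.6)
E
python3 go.py 527 -30 119 12.4
```

```text
now 10.15 [519.5  10.  120.2] [-179.9   -0.4   12.4] F [0.5 0.1 0.3] w 24.1 j6 71.0
shift [-0.0013  0.0407  0.0011] turn -0.0
```

View pics/f6.png

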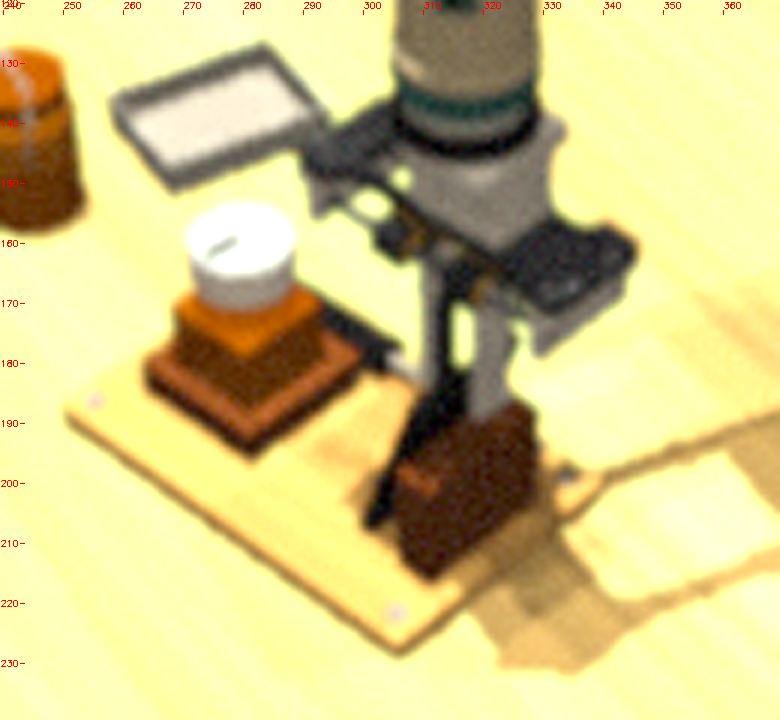

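It leans well on the rest. I'll open the fingers a little more and rise straight up.

carry_out(targets=[[0.03,0,0,0,0],[0.034,0,0,0,0],[0.034,0,0,-0.01,0],[0.034,0,0,-0.025,0],[0.05,0,0,-0.045,0],[0.06,0,0,-0.07,0],[0.08,0,0,-0.09,0],[0.09,0,0,-0.1,0]])

```text
clock: 10.95
tcp_pos: [520.0, 9.6, 222.8]
orientation: [180.0, -0.6, 12.4]
force: [-0.0, -0.1, 0.4]
gripper_width: 0.667
```

```bash
python3 - <<'E'
from h import *
im=manip.capture("scene"); cv2.imwrite("pics/scene8.png",im)
crop(im,240,120,370,240,6,"pics/f7.png",1.6)
E
python3 go.py 554.7 -155 200 6
```

```text
now 11.0 [520.5   9.6 223.5] [180.   -0.7  12.4] F [1.1 0.5 0.5] w 66.4 j6 71.0
shift [-0.0021  0.1681  0.0236] turn 0.111
```

View pics/f7.png

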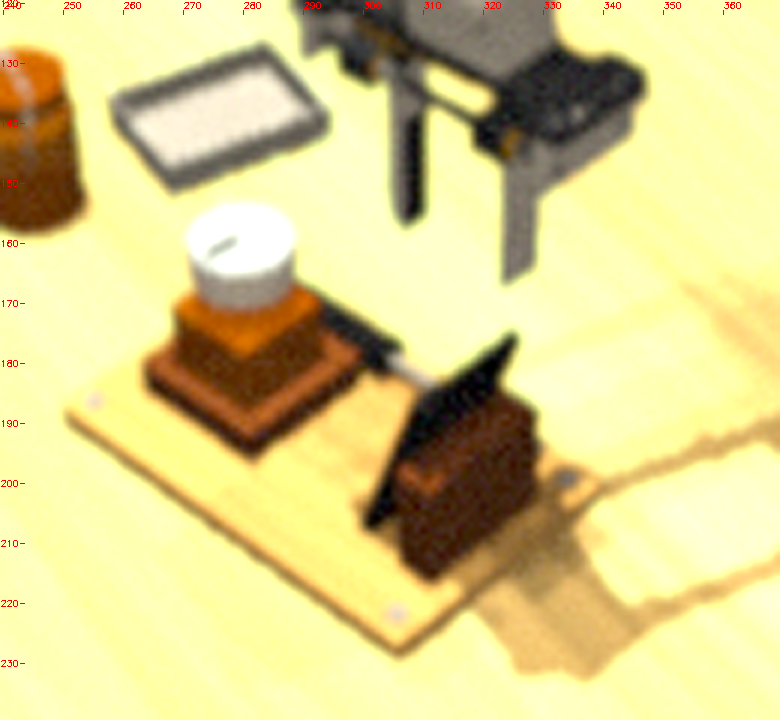

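```bash
python3 - <<'E'
from h import *
t=cv2.imread("pics/top0.png");s=cv2.imread("pics/scene0.png");s8=cv2.imread("pics/scene8.png")
for n,im,(x0,y0,x1,y1) in (("top",t,(380,185,420,225)),("scene",s,(265,150,300,185)),("scene",s8,(265,150,300,185))):
    c=im[y0:y1,x0:x1].astype(float); sat=c.max(2)-c.min(2); g=c.mean(2)
    up=cv2.resize(c.astype(np.uint8),None,fx=8,fy=8,interpolation=cv2.INTER_CUBIC).astype(float)
    thr=0.8*np.percentile(g[sat<25],90) if n=="top" else 0.78*np.percentile(g[sat<25],95)
    m=((up.max(2)-up.min(2)<35)&(up.mean(2)>thr)).astype(np.uint8)
    k,l,st,_=cv2.connectedComponentsWithStats(m); i=1+st[1:,4].argmax(); m=(l==i).astype(np.uint8)
    cs=max(cv2.findContours(m,cv2.RETR_EXTERNAL,cv2.CHAIN_APPROX_NONE)[0],key=cv2.contourArea)
    h=cv2.convexHull(cs)[:,0]; px=lambda p:(np.asarray(p,float)+.5)/8-.5+[x0,y0]
    W=back(n,px(h),134)[:,:2]
    # circle fit in world plane
    f=least_squares(lambda p:np.hypot(*(W-p[:2]).T)-p[2],[555,-155,30],loss='soft_l1').x
    fill=np.zeros_like(m);cv2.fillPoly(fill,[h],1); er=cv2.erode(fill,np.ones((25,25)))
    gg=up.mean(2); d=np.where(er>0,np.median(gg[er>0])-gg,0); d[d<0.25*d.max()]=0
    ys,xs=np.nonzero(d); Q=back(n,px(np.c_[xs,ys]),134)[:,:2]; w=d[ys,xs]
    cc=np.average(Q,axis=0,weights=w); e,v=np.linalg.eigh(np.cov(Q.T,aweights=w)); a=v[:,1]; a*=np.sign(a[0])
    q=cc-f[:2]
    print(n,"circle",f.round(1),"rib centroid",cc.round(1),"ang pca",np.degrees(np.arctan2(a[1],a[0])).round(1),"from centre",np.degrees(np.arctan2(q[1],q[0])).round(1),np.hypot(*q).round(1), "sd",np.sqrt(e).round(1))
E
```

```text
top circle [ 556.7 -157.2   30.2] rib centroid [ 569.3 -154.3] ang pca 9.0 from centre 13.2 12.9 sd [2.2 6.8]
scene circle [ 555.7 -153.7   29.8] rib centroid [ 566.4 -154.2] ang pca 12.9 from centre -2.5 10.7 sd [3.3 5.6]
scene circle [ 555.7 -153.7   29.8] rib centroid [ 566.5 -154.2] ang pca 14.2 from centre -2.6 10.8 sd [3.2 5.7]
```

```bash
python3 go.py 556 -155.5 160 10;python3 go.py 556 -155.5 103 10
```

```text
now 11.0 [520.5   9.6 223.5] [180.   -0.7  12.4] F [1.1 0.5 0.5] w 66.4 j6 71.0
shift [-0.0015  0.1688  0.0636] turn 0.042
now 11.0 [520.5   9.6 223.5] [180.   -0.7  12.4] F [1.1 0.5 0.5] w 66.4 j6 71.0
shift [-0.0022  0.1688  0.1206] turn 0.042
```

carry_out(targets=[[0.094,0,0.03,0,0.02],[0.094,0,0.06,0,0.04],[0.094,0,0.09,0,0.04],[0.094,0,0.12,0.005,0.04],[0.094,-0.001,0.145,0.015,0.04],[0.094,-0.0015,0.16,0.03,0.04],[0.094,-0.0015,0.167,0.045,0.04],[0.094,-0.0015,0.169,0.055,0.04],[0.094,-0.0015,0.169,0.062,0.04],[0.094,-0.0015,0.169,0.063,0.04]])

```text
clock: 12.0
tcp_pos: [555.3, -154.9, 159.5]
orientation: [-179.9, -0.6, 10.1]
force: [0.3, 0.6, -0.1]
gripper_width: 1.002
```

```bash
python3 - <<'E'
from h import *
for n in CAL:
    im=manip.capture(n); cv2.imwrite(f"pics/{n}9.png",im)
crop(cv2.imread("pics/scene9.png"),240,110,350,230,6,"pics/g1.png",1.4)
crop(cv2.imread("pics/top9.png"),340,160,440,250,6,"pics/g2.png",2.2)
E
python3 go.py 556 -155.5 103 10
```

```text
now 12.1 [ 556.  -155.2  160.8] [180.   -0.7  10.1] F [0.8 0.2 0. ] w 94.0 j6 57.0
shift [-0.0008  0.0003  0.0578] turn 0.002
```

View pics/g1.png

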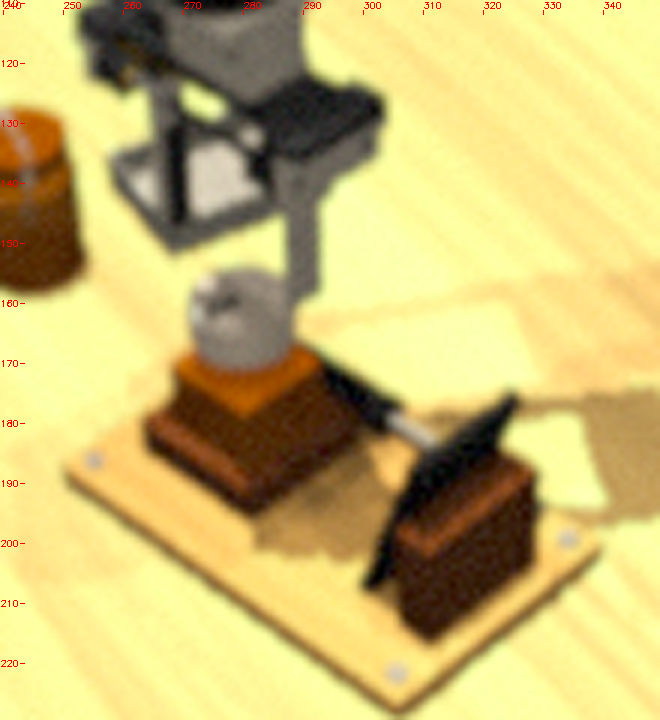

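View pics/g2.png

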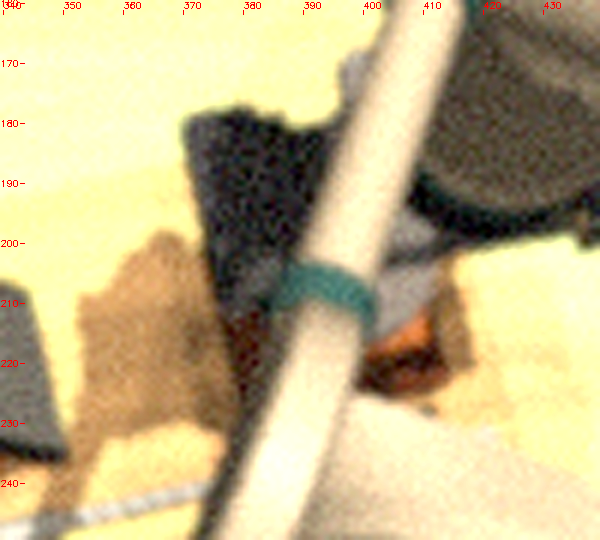

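carry_out(targets=[[0.094,0,0,0.02,0],[0.094,0,0,0.035,0],[0.094,-0.0005,0,0.045,0],[0.094,-0.0005,0,0.053,0],[0.09,-0.0005,0,0.058,0],[0.08,-0.0005,0,0.058,0],[0.07,-0.0005,0,0.058,0],[0.064,-0.0005,0,0.058,0],[0.06,-0.0005,0,0.058,0],[0.055,-0.0005,0,0.058,0],[0.05,-0.0005,0,0.058,0],[0.05,-0.0005,0,0.058,0]], squeeze=5)

```text
clock: 13.3
tcp_pos: [556.6, -155.6, 103.2]
orientation: [179.9, -0.8, 10.1]
force: [-0.9, -1.5, 2.1]
gripper_width: 0.639
```

```bash
python3 go.py 556 -155.5 103 10; python3 -c "
from plant import manip;print(manip.get_obs()['moment'])"
```

```text
now 13.3 [ 556.6 -155.6  103.2] [179.9  -0.8  10.1] F [-0.9 -1.5  2.1] w 60.1 j6 57.0
shift [-0.0006 -0.0002  0.0002] turn 0.002
[-0.18761299  0.01862221 -0.0063326 ]
```

carry_out(targets=[[0.05,0,0,0,0],[0.05,0,0,0,0],[0.05,0,0,0,0],[0.05,0,0,0,-0.06],[0.05,0,0,0,-0.12],[0.05,0,0,0,-0.18],[0.05,0,0,0,-0.24],[0.05,0,0,0,-0.3],[0.05,0,0,0,-0.3]], squeeze=55)

```text
clock: 14.2
tcp_pos: [556.4, -155.0, 103.2]
orientation: [179.8, -0.7, 27.3]
force: [-0.0, 0.8, 1.1]
gripper_width: 0.631
```

```bash
python3 go.py 556 -155.5 103 10; python3 - <<'E'
from h import *
print(manip.get_obs()['moment'])
im=manip.capture("scene"); cv2.imwrite("pics/scene10.png",im)
crop(im,240,110,350,230,6,"pics/g3.png",1.6)
E
```

```text
now 14.2 [ 556.4 -155.   103.2] [179.8  -0.7  27.3] F [-0.   0.8  1.1] w 59.3 j6 40.0
shift [-0.0006  0.0003  0.0002] turn 0.302
[0.24868889 0.09237816 0.05060945]
```

View pics/g3.png

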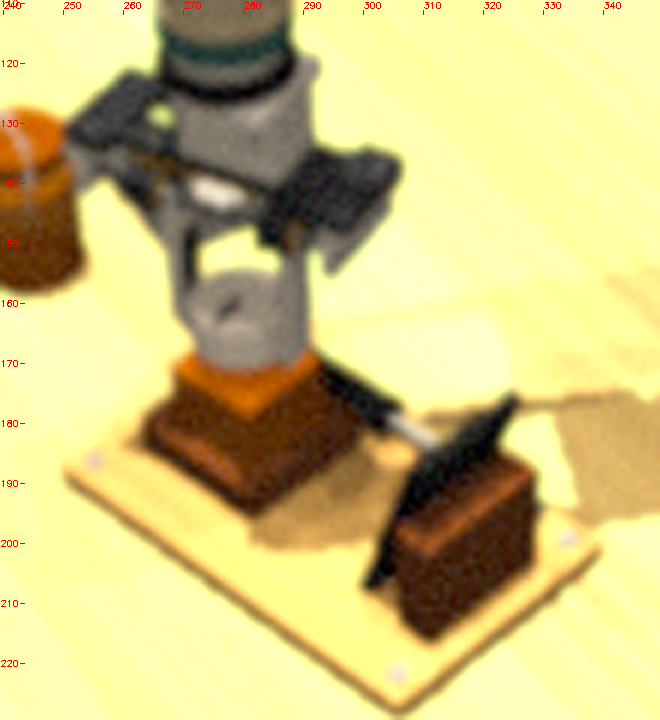

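The rib at (277,160) has turned along with the jaws. I'll carry on turning.

carry_out(targets=[[0.05,0,0,0,-0.09],[0.05,0,0,0,-0.18],[0.05,0,0,0,-0.27],[0.05,0,0,0,-0.36],[0.05,0,0,0,-0.45],[0.05,0,0,0,-0.54],[0.05,0,0,0,-0.63],[0.05,0,0,0,-0.72],[0.05,0,0,0,-0.81],[0.05,0,0,0,-0.9],[0.05,0,0,0,-0.92],[0.05,0,0,0,-0.92]])

```text
clock: 15.45
tcp_pos: [556.5, -154.0, 105.0]
orientation: [179.3, -0.3, 79.9]
force: [-1.3, 3.3, 10.6]
gripper_width: 0.63
```

```bash
python3 go.py 556 -155.5 103 10; python3 - <<'E'
from h import *
print(manip.get_obs()['moment'])
for n in CAL:
    im=manip.capture(n); cv2.imwrite(f"pics/{n}11.png",im)
crop(cv2.imread("pics/scene11.png"),240,110,350,230,6,"pics/g4.png",1.6)
crop(cv2.imread("pics/top11.png"),340,160,440,250,6,"pics/g5.png",1.8)
E
```

```text
now 15.45 [ 556.5 -154.   105. ] [179.3  -0.3  79.9] F [-1.3  3.3 10.6] w 59.3 j6 -13.0
shift [-0.0015 -0.0003  0.002 ] turn 1.22
[ 0.58575589  0.4177452  -0.09898382]
```

View pics/g4.png

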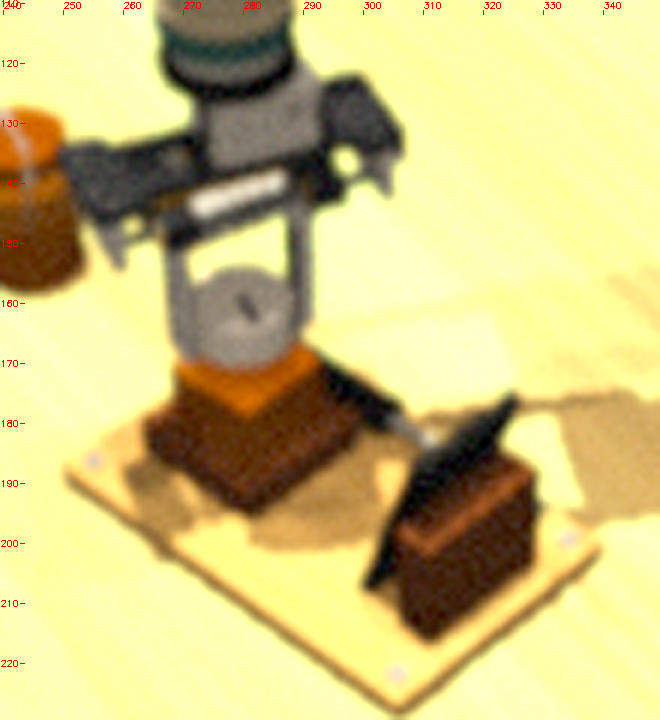

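View pics/g5.png

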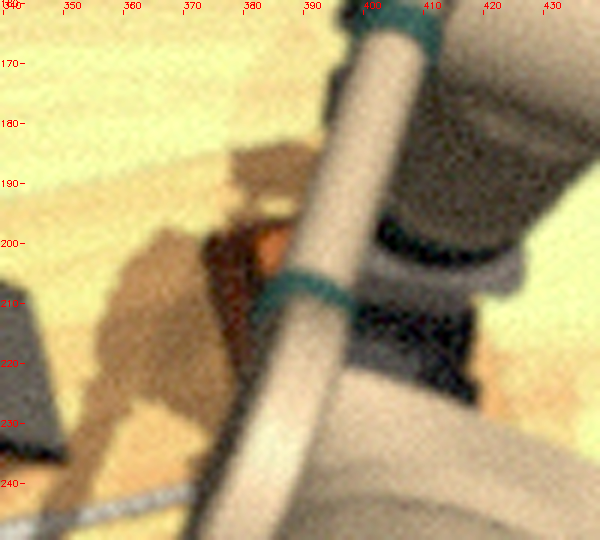

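```bash
python3 - <<'E'
from h import *
a=back("scene",[(279.3,159.3),(282.5,162.7)],136); d=a[1]-a[0]; print("rib",np.degrees(np.arctan2(d[1],d[0])))
a=back("scene",[(280.2,159.3),(274.0,162.3)],134); d=a[1]-a[0]; print("rib start",np.degrees(np.arctan2(d[1],d[0])))
E
python3 go.py 556 -155.5 147 80
```

```text
rib 88.95402227319451
rib start 3.1487243971146976
now 15.55 [ 556.5 -154.   105. ] [179.3  -0.3  79.9] F [-3.   2.3 11.6] w 59.6 j6 -13.0
shift [-0.0013  0.0003 -0.042 ] turn -0.002
```

carry_out(targets=[[0.05,0,0,-0.003,0],[0.05,0,0,-0.007,0],[0.05,0,0,-0.012,0],[0.05,0,0,-0.018,0],[0.05,0,0,-0.024,0],[0.05,0,0,-0.03,0],[0.05,0,0,-0.035,0],[0.05,0,0,-0.038,0],[0.05,0,0,-0.04,0],[0.05,0,0,-0.04,0],[0.05,0,0,-0.04,0],[0.05,0,0,-0.04,0]], squeeze=40)

```text
clock: 16.75
tcp_pos: [555.8, -154.1, 144.7]
orientation: [179.3, -0.3, 79.9]
force: [0.1, 0.1, -0.4]
gripper_width: 0.63
```

```bash
python3 - <<'E'
from h import *
for n in CAL:
    im=manip.capture(n); cv2.imwrite(f"pics/{n}12.png",im)
crop(cv2.imread("pics/scene12.png"),240,110,350,230,6,"pics/g6.png",1.6)
E
python3 go.py 556 -155.5 145 80
```

```text
now 16.85 [ 555.8 -154.1  144.7] [179.3  -0.3  79.9] F [-0.8  0.4  0.4] w 60.0 j6 -13.0
shift [-0.0013  0.0004 -0.0003] turn -0.002
```

View pics/g6.png

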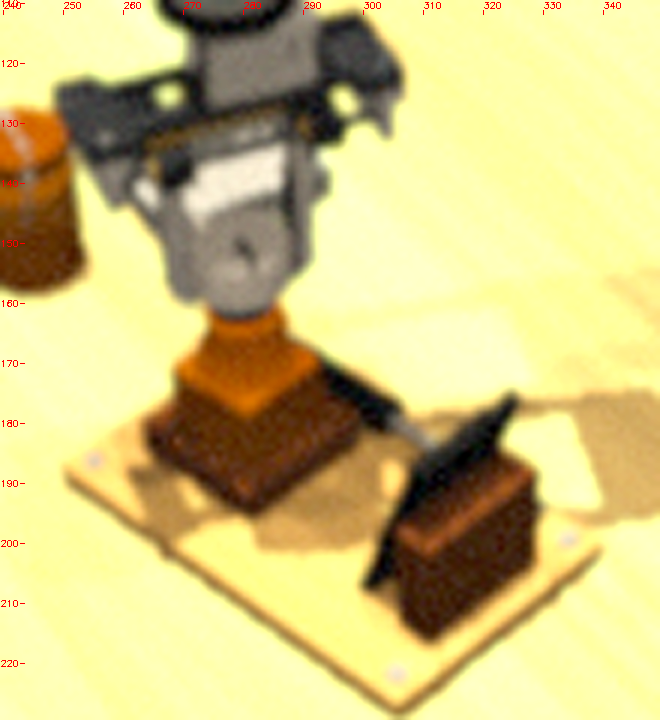

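View pics/top12.png

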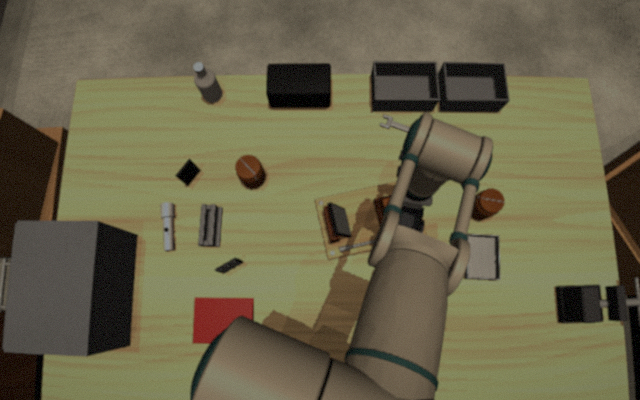

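```bash
python3 - <<'E'
from h import *
for z in (166,172,175,178,182): print(z,proj("scene",[[555.5,-154.5,z]]).round(1))
print("cap0",proj("scene",[[555.5,-154.5,134]]).round(1))
s0=cv2.imread("pics/scene10.png")[:,:,:].astype(float);s1=cv2.imread("pics/scene12.png").astype(float)
# rigid image shift of mirror/rest zone and jar body between frames
for nm,(x0,y0,x1,y1) in {"jar body":(266,168,296,196),"mirror":(298,172,332,210)}.items():
    a=s0[y0:y1,x0:x1].mean(2).astype(np.float32);b=s1[y0:y1,x0:x1].mean(2).astype(np.float32)
    print(nm,cv2.phaseCorrelate(a-a.mean(),b-b.mean(),cv2.createHanningWindow(a.shape[::-1],cv2.CV_32F)))
t0=cv2.imread("pics/top0.png").mean(2).astype(np.float32);t1=cv2.imread("pics/top12.png").mean(2).astype(np.float32)
for nm,(x0,y0,x1,y1) in {"clipA":(230,150,270,195),"flash":(155,195,180,255)}.items():
    print(nm,cv2.phaseCorrelate(t0[y0:y1,x0:x1],t1[y0:y1,x0:x1]))
a=cv2.resize(s1[135:165,260:305].astype(np.uint8),None,fx=14,fy=14,interpolation=cv2.INTER_CUBIC);cv2.imwrite("pics/g7.png",cv2.convertScaleAbs(a,alpha=1.7))
E
```

```text
166 [[279.1 151.8]]
172 [[279.  150.3]]
175 [[279.  149.6]]
178 [[278.9 148.9]]
182 [[278.8 148. ]]
cap0 [[279.6 159.2]]
jar body ((0.48436264120019246, 0.07168026497149071), 0.9312241225772434)
mirror ((0.27131189661791666, -0.38497620178729974), 0.8010312391652001)
clipA ((0.07606440078453147, 0.5825590812254013), 1.2318795749876235)
flash ((0.7416288022308919, 0.11933170903599333), 1.005679712931315)
```

View pics/g7.png

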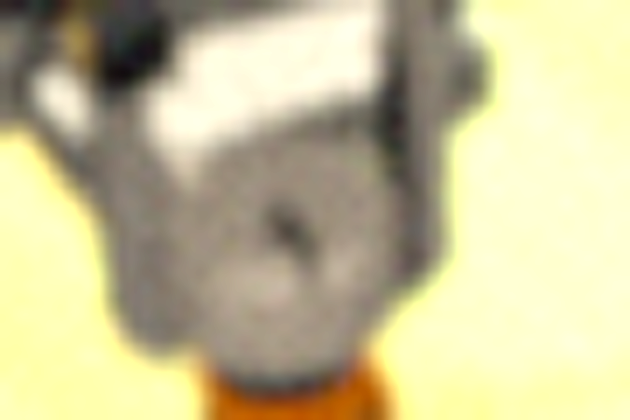

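The cap's top is at about (280,150), which puts it near z = 174 mm and its rim about 18 mm above the mouth. It is level, and the tool force is about 0. I'm handing in.

```bash
python3 -c "
from plant import manip;print(manip.hand_in())"
```

```text
the job is handed in; nothing more can be done
None
```

The job is handed in at about 17 s of the 48 s limit. `hand_in` gives no verdict, so success is judged only from my own checks.

**What I did:**
- **Mirror:** I lifted the mirror from its rack and set it upright about 30 mm in front of the rest. I then tipped it back with the finger so it leans at about 20° (estimated from where its foot stands), shiny face to the jar.
- **Cap:** I gripped the cap on a pair of flats and turned it 1.22 rad anticlockwise. I then lifted it straight up about 41 mm and am still holding it.

**Last checks:**
- **Cap freed:** an upward push of about 11 N on the tool after turning showed the spring had let the cap go. The rib reads between 80° and 89° in world yaw, against a board yaw of about 12°.
- **Cap held:** it is level to within 1°, with its rim about 18–20 mm above the mouth, within about 3 mm of the jar axis. The jaws read 60 mm and the external force is about 0 N.
- **Jar and mirror:** between the pictures before and after the lift, neither shifted by more than half a pixel.
- **Bystanders:** I measured one clip jar and the flashlight, and neither moved by more than one pixel. The other clip jar, the tray and the nut driver I only looked at in the pictures (the arm covers part of the nut driver at the end), and nothing looked moved.

**Disagreements:**
- The two cameras differed by about 3–4 mm on the cap's axis.
- My readings of the starting rib angle scattered from -3° to 14°. I used 10°, and the jaws closed on the flats without trouble.

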